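# Shut one lamp battery hatch, pop the next

### The job

Two identical battery packs for the studio lamps are fixed to the table; one has its cells in and its hatch stands open, the other is still shut. With the fingertips, first press the open hatch down until it latches and let go, so that it stays shut; then press the other pack's hatch once and take the hand away, so that it pops up, and see that it stays open. One full press for each hatch; pick nothing up and leave the other things on the table where they are.

Things in the scene. Friction and masses are not known exactly. Their poses are not given: they have to be found in the camera images.
- pack_loaded: battery pack with two cells in it, whose hatch stands open at the start: grey plastic housing fixed to the table, 150 (x) x 110 (y) x 52 mm high. Origin: centre of its underside, on the table; z up. Its top hatch, a lighter plate 102 x 78 x 5 mm, is hinged along y at x = +50, z = 52 mm; free edge at x = -54 mm. Shut, its upper face is 57 mm above the table, 5 mm proud of the housing, the press pad's middle at (-22, 0, 57) mm.
- pack_next: battery pack that is empty, whose hatch is shut at the start: grey plastic housing fixed to the table, 150 (x) x 110 (y) x 52 mm high. Origin: centre of its underside, on the table; z up. Its top hatch, a lighter plate 102 x 78 x 5 mm, is hinged along y at x = +50, z = 52 mm; free edge at x = -54 mm. Shut, its upper face is 57 mm above the table, 5 mm proud of the housing, the press pad's middle at (-22, 0, 57) mm.
- pack_loaded_pad (a point): middle of the ridged press pad on the upper face of the loaded pack's hatch, 72 mm from the hinge; moves with the hatch.
- pack_next_pad (a point): middle of the ridged press pad on the upper face of the shut pack's hatch, 72 mm from the hinge; moves with the hatch.
- pack_loaded_hatch (a joint): hinge of the loaded pack's hatch, rad: 0 latched shut, -0.105 pressed in to its stop, 0.45 sprung open to its stop (edge about 50 mm above the housing). A spring lifts with 1.3 to 3 N at the pad. Push-push latch: pressing the pad 7.3 mm below shut level (about 5 N, then the hard stop) and letting go turns shut into open, or open into latched shut.
- pack_next_hatch (a joint): hinge of the other pack's hatch, rad: 0 latched shut, -0.105 pressed in to its stop, 0.45 sprung open to its stop (edge about 50 mm above the housing). A spring lifts with 1.3 to 3 N at the pad. Push-push latch: pressing the pad 7.3 mm below shut level (about 5 N, then the hard stop) and letting go turns shut into open, or open into latched shut.
- pack_loaded_step (a joint): the concealed stepping slide inside the latch of the loaded pack (never touched), m: each full press and release moves it on by about 0.0045. It rests at about 0 latched, 0.0045 open, 0.0089 latched again, 0.0134 open again. It starts at 0.0044 (open).
- pack_next_step (a joint): the concealed stepping slide inside the latch of the other pack (never touched), m: each full press and release moves it on by about 0.0045. It rests at about 0 latched, 0.0045 open, 0.0089 latched again, 0.0134 open again. It starts at 0 (latched).
- paint_tube: a paint tube lying on the table, 33 x 134 x 24 mm, loose; a bystander. Origin: middle of its underside.
- marker: a white marker pen lying on the table, 13 x 129 x 13 mm, loose; a bystander. Origin: middle of its underside.
- tape_roll: a roll of masking tape lying flat, 100 mm across, 25 mm high, loose; a bystander. Origin: middle of its underside.
- paint_jar: a paint jar with a screw lid, 63 mm across, 66 mm high, standing, loose; a bystander. Origin: middle of its underside.

How it is judged:
By the outcome, as a careful person would: the job done as asked, in the order asked, and still so for the second after the job is handed in, with the robot touching nothing.
It also fails if it takes over 48 s, if anything falls off the work surface, if the arm or the gripper's body presses on something with over 40 N, if the wrist force passes 120 N, or if a joint passes its speed limit or range.

### The arm

A 6-joint arm with a two-finger parallel gripper is mounted at the origin on a cart in front of the work surface, level with it; the furniture and walls round the work are solid. World frame = base frame: x ahead of the robot, y to its left, z up, the work surface at z = 0. Lengths are in m, angles in rad, forces in N, time in s.
With the tool pointing down it reaches from about 0.3 to 0.775 m from the base axis. Payload 14.6 kg.
Tool frame: the origin (TCP) lies between the finger pads; the fingertips stand 11 mm ahead of it and the grasp point (between the pads) lies 8 mm behind it (ctrl.nose_length is the distance from the TCP to the fingertips, in m); z points along the fingers, x is the direction in which the jaws open and shut, and the axes are right-handed (so a half turn about z gives the same grasp; the last joint's range is limited). The gripper opens to 94 mm and grips with 3 to 60 N. Pads are 16 mm wide; open, the fingers measure 119 mm over their backs; the gripper's body (75 mm by 177 mm) begins 78 mm behind the grasp point.
Start: joints at [1.223, 0.3, 1.521, -0, 1.321, -0.067], TCP at [0.152, 0.528, 0.216] pointing down, gripper open.
Joint ranges: [-3.03, 3.03], [-0.79, 2.21], [0.23, 2.52], [-1.04, 4.18], [0, 3.07], [-2.55, 2.55]. Speed limits (rad/s): [2.22, 2.22, 2.57, 3.14, 3.14, 3.14].

### API

Orientations are given as [roll, pitch, yaw] about the fixed x, y, z axes, in that order (R = Rz(yaw) Ry(pitch) Rx(roll)).
In Python, from station import ctrl gives the robot as it stands.
- The arm moves only by the tool jog_arm, never from a script. Its argument "increments" is a list of rows, each an object with "delta_pos": the shift along the world's x, y, z in units of 0.25 m (1.0 is 0.25 m), a list of three; "dr": the turn, a rotation vector about the world's x, y, z in units of 0.5 rad (1.0 is 0.5 rad), a list of three. A call has 1 to 20 rows; each row is the pose to reach, as a shift and turn from the pose commanded when the call began; what a row does not reach only later rows make up. A row lasts 1/10 s, in which the tool goes at most 50 mm and 8.59 degrees, less where a joint would pass 70% of its speed; a pose out of reach is approached as far as the arm can. A call with a number of a shift or a turn outside -1 to 1 is refused whole. A call with a gripper value outside its range is refused whole. "fingers" is the gripper's target within -1 to 1 (shut at 1, half-way at 0, fully open at -1), set as the call begins (left out, the last holds). The fingers move at their own pace and stop on an object; "squeeze" is the grip in N (left out, the last holds). Time passes only in rows, so rows that repeat a pose let the fingers close. It gives the time, the measured TCP pose, the force and the opening at its end, in the units of the state.
- ctrl.get_obs(): the state, without advancing time (a new reading comes with each control period).
- ctrl.camera(name): name is "scene" or "top" or "wrist"; returns the picture (384x512x3 uint8, red, green, blue); there is no depth.
- ctrl.camera_info(name): a dict with "vertical_fov" (degrees; the focal length in pixels is half the picture's height over the tangent of half this angle, whatever the lens; pixels are square), "cx", "cy" (the principal point, pixels), "k1" (the pictures are not rectified: a ray, as slopes to the right and down, at radius r is drawn at 1 + k1 r^2 times it, then the intrinsics apply), "rvec" (rotation vector, rad) and "tvec" (3), from world to camera coordinates, as OpenCV has them. Camera axes: x right, y down, z forward; pixel columns grow to the right and rows downward; lengths in m; the calibration is good to about 2 mm. A picture is of the moment at which its call begins: read the wrist's pose just before it. camera_info takes no time and is no camera call; for the wrist camera it gives the pose at the moment of the call.
- ctrl.hand_in(): hands the job in, once; it reports no verdict.
The state is a dict: "time_s": time; "qpos": joint angles; "joint_vel": joint speeds; "tau": joint torques, N m; "ee_pos": TCP position; "eef_rot": TCP orientation; "force": force on the tool from outside, world axes, zero at the start; "moment": the same for the moment, N m; "grip_width": finger opening in m.
Only numpy, scipy, OpenCV 4.12 (cv2) and the standard library are available. Lean on these libraries where they do the work, as an engineer would, in place of code of your own. Each camera call takes 0.05 s, during which the arm holds its last target. There are 200 camera calls.

## Working session

There is one attempt and no reset: what is moved stays moved. The work goes in short steps, Python scripts to look and compute and a tool call to move; the robot and the scene stay as the last step left them, time stands still between calls to the robot, and variables do not carry over. Pictures are saved under pics/ and viewed, and the job is handed in when it is done.

Besides the shell and the picture viewer there is one more tool, called as name(argument=value, ...) on one line, values as JSON. jog_arm: Moves the arm, as the interface text tells. Its arguments: {"type":"object","properties":{"increments":{"type":"array"},"fingers":{"type":"number"},"squeeze":{"type":"number"}},"required":["increments"]}

```bash
mkdir -p pics; cat > h.py <<'E'
import numpy as np, cv2
from station import ctrl
def snap(cam,name):
    im=ctrl.camera(cam); cv2.imwrite(f'pics/{name}.png',im[:,:,::-1]); return im
def cal(cam):
    i=ctrl.camera_info(cam); R=cv2.Rodrigues(np.array(i['rvec'],float))[0]
    return i,R,np.array(i['tvec'],float).ravel(),192/np.tan(np.radians(i['vertical_fov']/2))
def ray(cam,u,v):
    i,R,t,f=cal(cam); d=np.array([(u-i['cx'])/f,(v-i['cy'])/f]); s=d.copy()
    for _ in range(30): s=d/(1+i['k1']*(s@s))
    return -R.T@t, R.T@np.array([s[0],s[1],1])
def onz(cam,u,v,z):
    c,d=ray(cam,u,v); return c+d*(z-c[2])/d[2]
def proj(cam,p):
    i,R,t,f=cal(cam); q=R@np.array(p)+t; s=q[:2]/q[2]; s=s*(1+i['k1']*(s@s))
    return s*f+[i['cx'],i['cy']]
E
python3 - <<'E'
from h import *
for c in ('top','scene'): snap(c,c+'0')
o=ctrl.get_obs(); print(o)
for c in ('top','scene'): print(ctrl.camera_info(c))
E
```

```text
{'time_s': 0.1, 'qpos': array([ 1.22336597e+00,  3.00396726e-01,  1.52150054e+00, -4.22442270e-06,
        1.32067640e+00, -6.66060716e-02]), 'joint_vel': array([ 0.00043039, -0.00259751, -0.00070012,  0.00054593, -0.00144261,
        0.00041583]), 'tau': array([ 1.06860763e-03, -5.32635498e+01, -3.53295708e+01,  7.09553459e-02,
        2.33792252e-02,  2.13949733e-05]), 'ee_pos': array([0.1523663 , 0.52825414, 0.21596119]), 'eef_rot': array([-3.14153144e+00,  9.79102830e-04,  1.28997312e+00]), 'force': array([ 0.92130794, -0.60006999, -0.08152618]), 'moment': array([-0.0071767 , -0.00945232, -0.02949409]), 'grip_width': 0.09398300171428019}
{'vertical_fov': 49.607273700920885, 'cx': 249.61843107496836, 'cy': 198.00382683227733, 'k1': 0.016854703072996614, 'rvec': array([ 2.16138164, -2.10281849,  0.20146203]), 'tvec': array([-0.01444588,  0.55342823,  1.19179745])}
{'vertical_fov': 46.836642329628766, 'cx': 261.7488054499936, 'cy': 196.55346695151027, 'k1': 0.007098729676480381, 'rvec': array([ 2.14777235, -1.67279632,  0.43018703]), 'tvec': array([-0.12465104,  0.50102407,  1.06409587])}
```

View pics/top0.png

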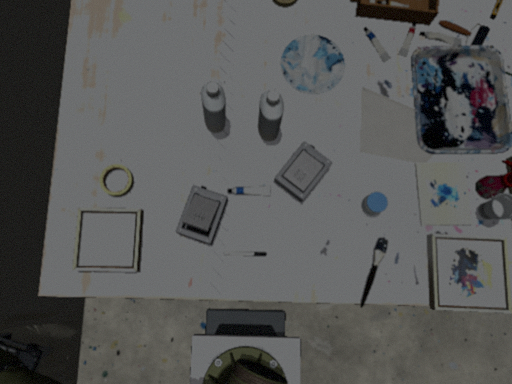

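View pics/scene0.png

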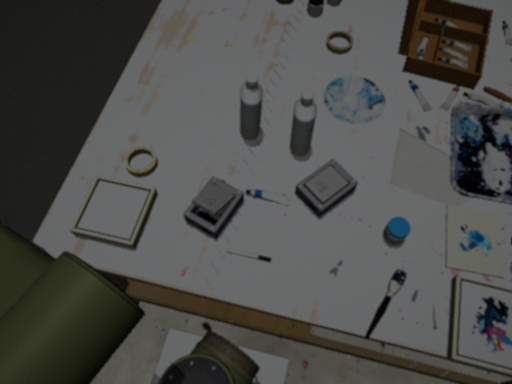

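```bash
python3 - <<'E'
from h import *
t=cv2.imread('pics/top0.png'); s=cv2.imread('pics/scene0.png')
def c(im,x,y,w=80,h=75): 
    k=im[y:y+h,x:x+w]; k=np.clip(k*1.8,0,255).astype('uint8'); return cv2.resize(k,None,fx=5,fy=4*5/4,interpolation=cv2.INTER_CUBIC)
cv2.imwrite('pics/crop0.png',cv2.resize(np.vstack([np.hstack([c(t,165,180),c(t,265,135)]),np.hstack([c(s,175,170),c(s,285,150)])]),(800,600*1)) )
E
```

```text
(no output)
```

View pics/crop0.png

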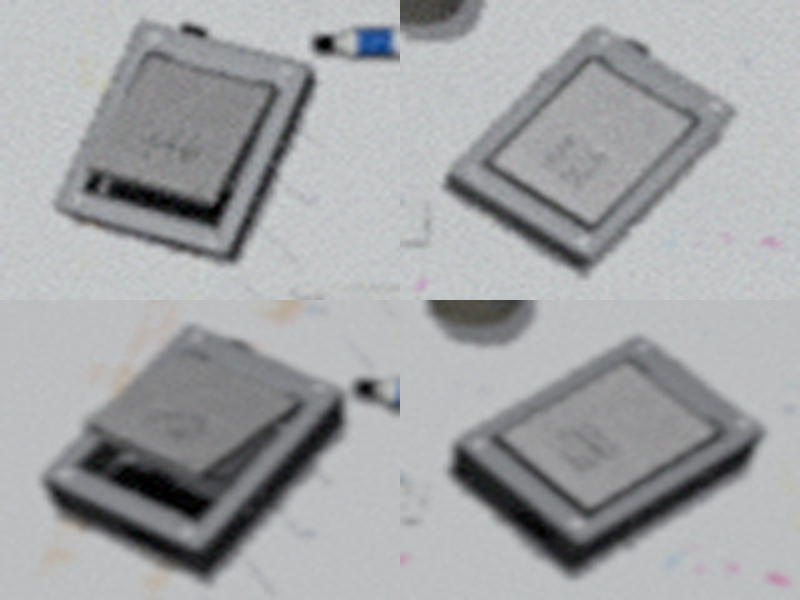

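```bash
python3 - <<'E'
from h import *
# order: hinge-left, hinge-right, free-left, free-right (seen from above)
T=lambda P,x,y,x0,y0:[(x+(a-x0)/5+-.4,y+(b-y0)/4-.4) for a,b in P]
S={'loaded':{'top':T([(140,24),(313,72),(60,206),(232,256)],165,180,0,0),'scene':T([(190,328),(345,396),(45,480),(205,558)],175,170,0,300)},
'next':{'top':T([(595,28),(733,108),(449,180),(586,262)],265,135,400,0),'scene':T([(637,338),(762,430),(456,448),(575,555)],285,150,400,300)}}
for n,d in S.items():
  for c,P in d.items():
    q=np.array([onz(c,*p,.052) for p in P])[:,:2]
    ctr=q.mean(0); ax=(q[0]+q[1]-q[2]-q[3])/2; ay=(q[0]+q[2]-q[1]-q[3])/2
    th=np.arctan2(*ax[::-1]); 
    e=ax/np.linalg.norm(ax)
    print(n,c,ctr.round(4),'len',np.linalg.norm(ax).round(4),np.linalg.norm(ay).round(4),'yaw',th.round(3),'yaw_y',(np.arctan2(*ay[::-1])-np.pi/2).round(3),'pad',(ctr-.022*e).round(4))
for n,p in {'tube':(248,190),'marker':(245,253),'tape':(117,181),'jar':(375,203)}.items(): print(n,onz('top',*p,.02).round(3))
for p in [(213,110),(270,118)]: print('bottle',onz('top',*p,.1).round(3))
E
```

```text
loaded top [0.5004 0.1405] len 0.1437 0.1088 yaw -0.29 yaw_y -0.314 pad [0.4794 0.1468]
loaded scene [0.4984 0.1371] len 0.1466 0.1094 yaw -0.289 yaw_y -0.314 pad [0.4773 0.1434]
next top [ 0.6421 -0.1577] len 0.1501 0.103 yaw -0.628 yaw_y -0.628 pad [ 0.6243 -0.1448]
next scene [ 0.6401 -0.1621] len 0.1516 0.1062 yaw -0.611 yaw_y -0.658 pad [ 0.6221 -0.1494]
tube [0.584 0.006 0.02 ]
marker [0.392 0.01  0.02 ]
tape [0.6   0.408 0.02 ]
jar [ 0.554 -0.383  0.02 ]
bottle [0.807 0.117 0.1  ]
bottle [ 0.787 -0.053  0.1  ]
```

jog_arm(increments=[{"delta_pos": [0.09, -0.11, 0], "dr": [0, 0, 0]}, {"delta_pos": [0.18, -0.22, 0], "dr": [0, 0, 0]}, {"delta_pos": [0.28, -0.33, 0], "dr": [0, 0, 0]}, {"delta_pos": [0.37, -0.44, 0], "dr": [0, 0, 0]}, {"delta_pos": [0.46, -0.55, 0], "dr": [0, 0, 0]}, {"delta_pos": [0.55, -0.66, 0], "dr": [0, 0, 0]}, {"delta_pos": [0.65, -0.77, 0], "dr": [0, 0, 0]}, {"delta_pos": [0.65, -0.77, 0], "dr": [0, 0, 0]}], fingers=1, squeeze=10)

```text
time_s: 0.9
ee_pos: [0.3168, 0.3336, 0.2163]
eef_rot: [3.141, 0.001, 1.287]
force: [-0.0, 0.8, 0.1]
grip_width: 0.0337
```

jog_arm(increments=[{"delta_pos": [0.09, -0.11, 0], "dr": [0, 0, 0]}, {"delta_pos": [0.18, -0.22, 0], "dr": [0, 0, 0]}, {"delta_pos": [0.28, -0.33, 0], "dr": [0, 0, 0]}, {"delta_pos": [0.37, -0.44, -0.05], "dr": [0, 0, 0]}, {"delta_pos": [0.46, -0.55, -0.1], "dr": [0, 0, 0]}, {"delta_pos": [0.55, -0.66, -0.2], "dr": [0, 0, 0]}, {"delta_pos": [0.65, -0.76, -0.3], "dr": [0, 0, 0]}, {"delta_pos": [0.65, -0.76, -0.3], "dr": [0, 0, 0]}, {"delta_pos": [0.65, -0.76, -0.3], "dr": [0, 0, 0]}])

```text
time_s: 1.8
ee_pos: [0.4771, 0.1461, 0.141]
eef_rot: [-3.14, 0.001, 1.289]
force: [0.0, -0.6, 0.1]
grip_width: 0.0003
```

```bash
python3 - <<'E'
from h import *
o=ctrl.get_obs(); print(o['ee_pos'],o['force'],o['grip_width'])
a=snap('scene','scene1');b=snap('top','top1')
p=o['ee_pos']-[0,0,.011]
for c in('scene','top'): print(c,proj(c,p),proj(c,[.478,.145,.057]))
w=snap('wrist','wrist1')
k=lambda im,x,y:cv2.resize(np.clip(im[y:y+120,x:x+160,::-1]*1.8,0,255).astype('uint8'),(400,300),interpolation=2)
cv2.imwrite('pics/m1.png',np.vstack([np.hstack([k(a,140,140),k(b,130,150)]),np.hstack([cv2.resize(np.clip(w[:,:,::-1]*1.8,0,255).astype('uint8'),(400,300)),np.zeros((300,400,3),'uint8')])]))
E
```

```text
[0.47712937 0.14611572 0.14100483] [ 0.00540153 -0.55221407  0.07263951] 0.00033289462768318367
scene [205.90272631 196.82841216] [209.08215368 208.93892856]
top [196.62766374 218.60103831] [199.84210389 221.52082331]
```

View pics/m1.png

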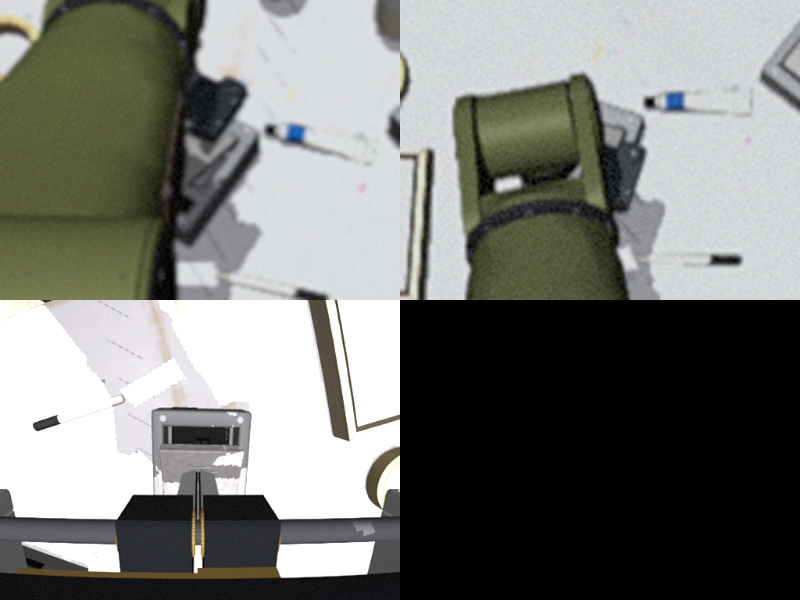

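jog_arm(increments=[{"delta_pos": [0, 0, -0.05], "dr": [0, 0, 0]}, {"delta_pos": [0, 0, -0.1], "dr": [0, 0, 0]}, {"delta_pos": [0, 0, -0.13], "dr": [0, 0, 0]}, {"delta_pos": [0, 0, -0.16], "dr": [0, 0, 0]}, {"delta_pos": [0, 0, -0.19], "dr": [0, 0, 0]}, {"delta_pos": [0, 0, -0.22], "dr": [0, 0, 0]}, {"delta_pos": [0, 0, -0.25], "dr": [0, 0, 0]}, {"delta_pos": [0, 0, -0.27], "dr": [0, 0, 0]}, {"delta_pos": [0, 0, -0.29], "dr": [0, 0, 0]}, {"delta_pos": [0, 0, -0.3], "dr": [0, 0, 0]}, {"delta_pos": [0, 0, -0.31], "dr": [0, 0, 0]}, {"delta_pos": [0, 0, -0.31], "dr": [0, 0, 0]}])

```text
time_s: 3.15
ee_pos: [0.4774, 0.146, 0.0638]
eef_rot: [-3.141, 0.0, 1.29]
force: [-2.5, 0.8, 3.6]
grip_width: 0.0005
```

jog_arm(increments=[{"delta_pos": [0, 0, -0.005], "dr": [0, 0, 0]}, {"delta_pos": [0, 0, -0.009], "dr": [0, 0, 0]}, {"delta_pos": [0, 0, -0.012], "dr": [0, 0, 0]}, {"delta_pos": [0, 0, -0.015], "dr": [0, 0, 0]}, {"delta_pos": [0, 0, -0.015], "dr": [0, 0, 0]}, {"delta_pos": [0, 0, -0.015], "dr": [0, 0, 0]}])

```text
time_s: 3.75
ee_pos: [0.4776, 0.146, 0.0607]
eef_rot: [3.141, -0.0, 1.29]
force: [-4.5, -1.0, 9.8]
grip_width: 0.0001
```

jog_arm(increments=[{"delta_pos": [0, 0, -0.003], "dr": [0, 0, 0]}, {"delta_pos": [0, 0, -0.006], "dr": [0, 0, 0]}, {"delta_pos": [0, 0, -0.006], "dr": [0, 0, 0]}, {"delta_pos": [0, 0, -0.006], "dr": [0, 0, 0]}])

```text
time_s: 4.15
ee_pos: [0.4778, 0.146, 0.06]
eef_rot: [3.141, -0.001, 1.29]
force: [-9.3, -1.2, 21.7]
grip_width: 0.0003
```

jog_arm(increments=[{"delta_pos": [0, 0, 0.01], "dr": [0, 0, 0]}, {"delta_pos": [0, 0, 0.03], "dr": [0, 0, 0]}, {"delta_pos": [0, 0, 0.06], "dr": [0, 0, 0]}, {"delta_pos": [0, 0, 0.1], "dr": [0, 0, 0]}, {"delta_pos": [0, 0, 0.16], "dr": [0, 0, 0]}, {"delta_pos": [0, 0, 0.25], "dr": [0, 0, 0]}, {"delta_pos": [0, 0, 0.35], "dr": [0, 0, 0]}, {"delta_pos": [0, 0, 0.45], "dr": [0, 0, 0]}, {"delta_pos": [0, 0, 0.45], "dr": [0, 0, 0]}])

```text
time_s: 5.05
ee_pos: [0.4787, 0.1462, 0.1748]
eef_rot: [3.137, -0.003, 1.29]
force: [-0.4, -0.5, -0.7]
grip_width: 0.0007
```

```bash
python3 - <<'E'
from h import *
o=ctrl.get_obs(); print(o['ee_pos'],o['force'])
w=snap('wrist','w2'); b=snap('scene','s2')
cv2.imwrite('pics/m2.png',np.hstack([cv2.resize(w[:,:,::-1],(400,300)),cv2.resize(b[140:260,140:300,::-1]*1,(400,300))]))
E
```

```text
[0.47868683 0.1462165  0.17483605] [-0.43623464 -0.48167269 -0.72086423]
```

View pics/m2.png

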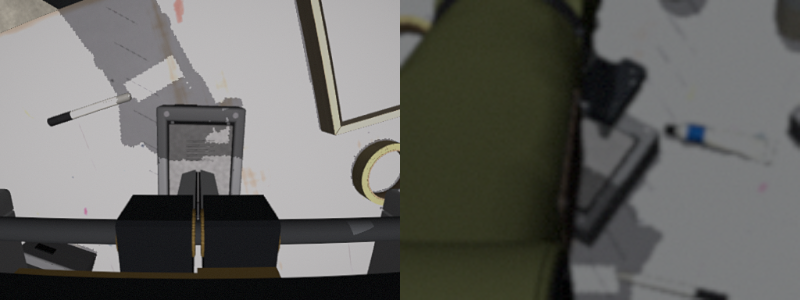

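jog_arm(increments=[{"delta_pos": [0.07, -0.14, 0], "dr": [0, 0, 0]}, {"delta_pos": [0.14, -0.28, 0], "dr": [0, 0, 0]}, {"delta_pos": [0.21, -0.43, 0], "dr": [0, 0, 0]}, {"delta_pos": [0.29, -0.58, 0], "dr": [0, 0, 0]}, {"delta_pos": [0.36, -0.72, 0], "dr": [0, 0, 0]}, {"delta_pos": [0.43, -0.86, 0], "dr": [0, 0, 0]}, {"delta_pos": [0.5, -1.0, 0], "dr": [0, 0, 0]}, {"delta_pos": [0.5, -1.0, 0], "dr": [0, 0, 0]}])

```text
time_s: 5.95
ee_pos: [0.6028, -0.1077, 0.1693]
eef_rot: [-3.14, 0.001, 1.286]
force: [0.1, 0.6, 0.2]
grip_width: 0.0002
```

```bash
python3 - <<'E'
from h import *
o=ctrl.get_obs(); print(o['ee_pos'],o['force'],o['time_s'])
w=snap('wrist','w3'); cv2.imwrite('pics/w3b.png',cv2.resize(w[:,:,::-1],(800,600)))
for p in([.623,-.147,.057],[.478,.145,.057]): print(proj('wrist',p)*800/512)
s=snap('scene','s3'); cv2.imwrite('pics/s3b.png',cv2.resize(np.clip(s[150:270,140:300,::-1]*1.8,0,255).astype('uint8'),(640,480),interpolation=2))
E
```

```text
[ 0.60284184 -0.10769979  0.16929592] [0.10041544 0.58497235 0.2268195 ] 5.95
[341.48905869 353.74342602]
[761.94484599 -23.40008936]
```

View pics/w3b.png

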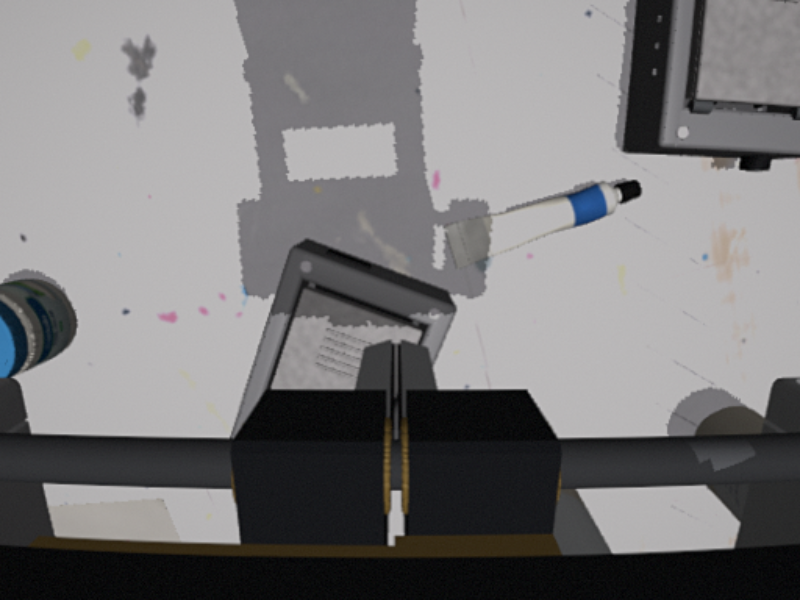

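View pics/s3b.png

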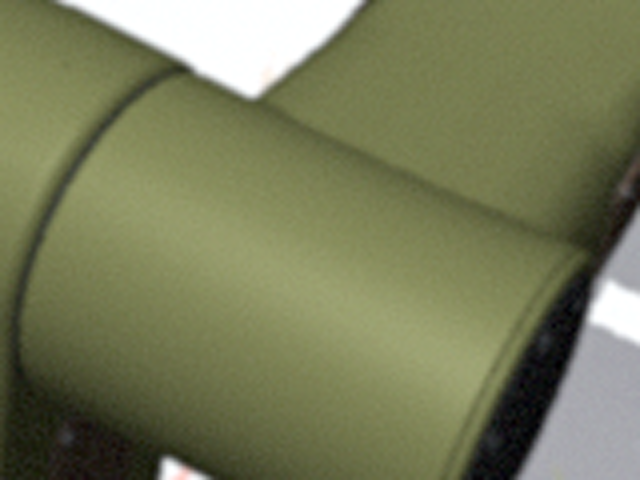

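jog_arm(increments=[{"delta_pos": [0.04, -0.09, 0], "dr": [0, 0, 0]}, {"delta_pos": [0.08, -0.17, 0], "dr": [0, 0, 0]}, {"delta_pos": [0.08, -0.17, -0.08], "dr": [0, 0, 0]}, {"delta_pos": [0.08, -0.17, -0.16], "dr": [0, 0, 0]}, {"delta_pos": [0.08, -0.17, -0.24], "dr": [0, 0, 0]}, {"delta_pos": [0.08, -0.17, -0.32], "dr": [0, 0, 0]}, {"delta_pos": [0.08, -0.17, -0.32], "dr": [0, 0, 0]}, {"delta_pos": [0.08, -0.17, -0.32], "dr": [0, 0, 0]}, {"delta_pos": [0.08, -0.17, -0.32], "dr": [0, 0, 0]}])

```text
time_s: 6.95
ee_pos: [0.6228, -0.1461, 0.0925]
eef_rot: [3.14, 0.0, 1.291]
force: [-0.3, -0.2, 0.4]
grip_width: 0.0002
```

jog_arm(increments=[{"delta_pos": [0, 0, -0.03], "dr": [0, 0, 0]}, {"delta_pos": [0, 0, -0.06], "dr": [0, 0, 0]}, {"delta_pos": [0, 0, -0.08], "dr": [0, 0, 0]}, {"delta_pos": [0, 0, -0.09], "dr": [0, 0, 0]}, {"delta_pos": [0, 0, -0.1], "dr": [0, 0, 0]}, {"delta_pos": [0, 0, -0.108], "dr": [0, 0, 0]}, {"delta_pos": [0, 0, -0.115], "dr": [0, 0, 0]}, {"delta_pos": [0, 0, -0.122], "dr": [0, 0, 0]}, {"delta_pos": [0, 0, -0.128], "dr": [0, 0, 0]}, {"delta_pos": [0, 0, -0.128], "dr": [0, 0, 0]}, {"delta_pos": [0, 0, -0.128], "dr": [0, 0, 0]}])

```text
time_s: 8.05
ee_pos: [0.6227, -0.1466, 0.0603]
eef_rot: [3.141, -0.0, 1.29]
force: [-6.0, 2.2, 11.8]
grip_width: 0.0005
```

jog_arm(increments=[{"delta_pos": [0, 0, -0.003], "dr": [0, 0, 0]}, {"delta_pos": [0, 0, -0.006], "dr": [0, 0, 0]}, {"delta_pos": [0, 0, -0.006], "dr": [0, 0, 0]}, {"delta_pos": [0, 0, -0.006], "dr": [0, 0, 0]}])

```text
time_s: 8.45
ee_pos: [0.6228, -0.1466, 0.0598]
eef_rot: [3.14, -0.0, 1.29]
force: [-9.9, 3.3, 21.4]
grip_width: 0.0005
```

jog_arm(increments=[{"delta_pos": [0, 0, 0.01], "dr": [0, 0, 0]}, {"delta_pos": [0, 0, 0.03], "dr": [0, 0, 0]}, {"delta_pos": [0, 0, 0.06], "dr": [0, 0, 0]}, {"delta_pos": [0, 0, 0.1], "dr": [0, 0, 0]}, {"delta_pos": [0, 0, 0.16], "dr": [0, 0, 0]}, {"delta_pos": [0, 0, 0.25], "dr": [0, 0, 0]}, {"delta_pos": [0, 0, 0.35], "dr": [0, 0, 0]}, {"delta_pos": [0, 0, 0.5], "dr": [0, 0, 0]}, {"delta_pos": [0, 0, 0.65], "dr": [0, 0, 0]}, {"delta_pos": [-0.15, -0.15, 0.65], "dr": [0, 0, 0]}, {"delta_pos": [-0.3, -0.3, 0.65], "dr": [0, 0, 0]}, {"delta_pos": [-0.45, -0.45, 0.65], "dr": [0, 0, 0]}, {"delta_pos": [-0.6, -0.6, 0.65], "dr": [0, 0, 0]}, {"delta_pos": [-0.75, -0.75, 0.65], "dr": [0, 0, 0]}, {"delta_pos": [-0.75, -0.9, 0.65], "dr": [0, 0, 0]}, {"delta_pos": [-0.75, -0.9, 0.65], "dr": [0, 0, 0]}])

```text
time_s: 10.05
ee_pos: [0.4326, -0.3756, 0.221]
eef_rot: [3.141, 0.001, 1.285]
force: [0.5, 0.4, -0.6]
grip_width: 0.0004
```

```bash
python3 - <<'E'
from h import *
o=ctrl.get_obs(); print(o['ee_pos'],o['force'],o['time_s'])
t=snap('top','t4'); s=snap('scene','s4')
e=lambda im:np.clip(im[100:280,100:420,::-1]*1.8,0,255).astype('uint8')
cv2.imwrite('pics/m4.png',cv2.resize(np.vstack([e(t),e(s)]),(532,598),interpolation=2))
E
```

```text
[ 0.43264637 -0.37561625  0.2210452 ] [ 0.45115353  0.3623343  -0.59863078] 10.05
```

View pics/m4.png

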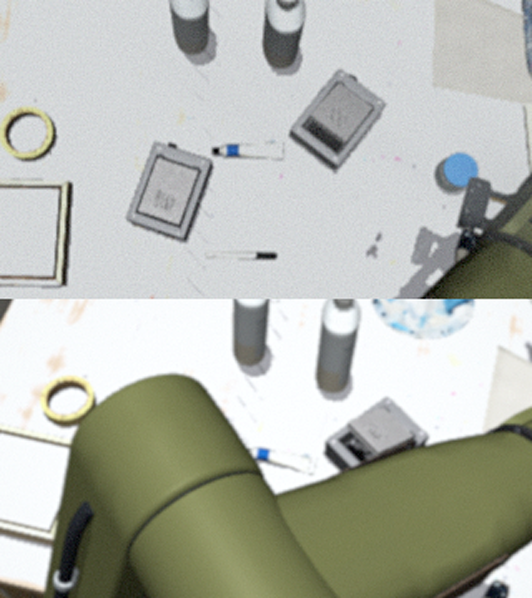

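The top view shows the loaded pack's hatch shut (around pixel 170,192). The other pack's hatch is open, with its dark bay visible (around 320,130), and the four bystanders are where they were. I'll hold still for a second, check again, then hand in.

jog_arm(increments=[{"delta_pos": [0, 0, 0.02], "dr": [0, 0, 0]}, {"delta_pos": [0, 0, 0.02], "dr": [0, 0, 0]}, {"delta_pos": [0, 0, 0.02], "dr": [0, 0, 0]}, {"delta_pos": [0, 0, 0.02], "dr": [0, 0, 0]}, {"delta_pos": [0, 0, 0.02], "dr": [0, 0, 0]}, {"delta_pos": [0, 0, 0.02], "dr": [0, 0, 0]}, {"delta_pos": [0, 0, 0.02], "dr": [0, 0, 0]}, {"delta_pos": [0, 0, 0.02], "dr": [0, 0, 0]}, {"delta_pos": [0, 0, 0.02], "dr": [0, 0, 0]}, {"delta_pos": [0, 0, 0.02], "dr": [0, 0, 0]}])

```text
time_s: 11.15
ee_pos: [0.4349, -0.3716, 0.2252]
eef_rot: [-3.142, -0.0, 1.29]
force: [0.8, 1.0, 0.1]
grip_width: 0.0007
```

```bash
python3 - <<'E'
from h import *
a=cv2.imread('pics/t4.png'); t=snap('top','t5')
d=np.abs(a.astype(int)-t[:,:,::-1]).max(2)
print('change at packs, bystanders', [(d[y-15:y+15,x-20:x+20]>40).sum() for x,y in((203,215),(303,172),(248,190),(245,253),(117,181),(375,203))])
print(ctrl.get_obs()['force'], ctrl.hand_in())
E
```

```text
change at packs, bystanders [np.int64(0), np.int64(0), np.int64(0), np.int64(0), np.int64(0), np.int64(7)]
the job is handed in; nothing more can be done
[-0.06219341  0.64365211  0.22990895] None
```

I pressed the open hatch down with the closed fingertips until it reached its stop, and it latched shut when I let go. I then pressed the other pack's hatch once to its stop in the same way, and it popped open when I took the hand away. The job is handed in, at about 11 s of the 48 s allowed.

- **Presses:** both reached about 22 N upward force at the hard stop, well under the limits.
- **Hatches:** the top view shows the loaded pack shut and the other pack open. A second top view about a second later showed no change at either pack.
- **Bystanders:** the tube, marker and tape showed no change between those two views. Seven pixels changed near the paint jar, where the gripper was moving slightly in the same part of the view; I take that to be the gripper or its shadow. By eye, all four bystanders were where they started.
- **Clearance:** the hand was about 0.21 m above the table, and the force reading was near zero.

No check failed. The two cameras' estimates of the pack positions differed by about 4 mm. I aimed between them, and for the second pack the wrist view put the pad within about two pixels of that point.

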